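# Put the chisels back in their tray

### The job

Gather the three chisels from the bench into the chisel tray, each lying flat inside the bay cut to its own length: the longest chisel in the longest bay, the middle one in the middle-length bay, the shortest in the shortest, handle to either end. The screwdriver and the awl have the same handles but do not belong: leave them and the sharpening stone where they lie. Set the chisels down, do not drop them.

Things in the scene. Friction and masses are not known exactly. Their poses are not given: they have to be found in the camera images.
- chisel_long: long chisel lying flat, 230 mm overall: pale square wooden handle 26 wide x 26 high, brass ferrule, flat steel blade 34 mm wide, square-ended, at mid-height. Origin: on the underside, half-way along the overall length, near the balance point and still on the handle, which ends 20 mm ahead of it: grip across it here. x points to the blade tip, z up. 0.06 to 0.25 kg.
- chisel_medium: medium chisel lying flat, 190 mm overall: pale square wooden handle 26 wide x 26 high, brass ferrule, flat steel blade 24 mm wide, square-ended, at mid-height. Origin: on the underside, half-way along the overall length, near the balance point and still on the handle, which ends 18 mm ahead of it: grip across it here. x points to the blade tip, z up. 0.06 to 0.25 kg.
- chisel_short: short chisel lying flat, 150 mm overall: pale square wooden handle 26 wide x 26 high, brass ferrule, flat steel blade 14 mm wide, square-ended, at mid-height. Origin: on the underside, half-way along the overall length, near the balance point and still on the handle, which ends 16 mm ahead of it: grip across it here. x points to the blade tip, z up. 0.06 to 0.25 kg.
- screwdriver: screwdriver, not a chisel: 190 mm overall, the same pale wooden handle (26 x 26 mm) as the chisels, but a thin round steel shank 7 mm in diameter with a small flat tip. Stays where it lies. Origin on the underside half-way along; x runs from handle to tip.
- awl: awl, not a chisel: 150 mm overall, the same pale wooden handle (26 x 26 mm) as the chisels, but a thin round steel shank 7 mm in diameter tapering to a point. Stays where it lies. Origin on the underside half-way along; x runs from handle to tip.
- bay_long: long bay, fixed: pale plywood, inside 254 mm long (x), 54 wide (y); walls 6 thick, 18 above its floor, side walls cut away over the middle 80 mm for fingers. Origin: centre of underside, z up; its floor is 5 mm higher. Three bays lie side by side in the dark tray, in any order, centres 88 mm apart.
- bay_medium: medium bay, fixed: pale plywood, inside 214 mm long (x), 54 wide (y); walls 6 thick, 18 above its floor, side walls cut away over the middle 80 mm for fingers. Origin: centre of underside, z up; its floor is 5 mm higher. In the dark tray with the other two.
- bay_short: short bay, fixed: pale plywood, inside 174 mm long (x), 54 wide (y); walls 6 thick, 18 above its floor, side walls cut away over the middle 80 mm for fingers. Origin: centre of underside, z up; its floor is 5 mm higher. The dark tray is 300 x 290 mm, end boards 34 and side rims 12 mm high.
- stone: grey sharpening stone lying loose among the tools, 150 (x) x 50 (y) x 24 mm. Origin: centre of its underside. Not part of the job.

How it is judged (in metres and radians):
At the end, for the whole second after the job is handed in: Each chisel at rest in the bay of its length: flat (0.08 rad) on its floor (4 mm), origin within 15 mm along and 17 mm across of the bay's centre, aligned within 0.35 rad either way round. Screwdriver, awl, stone within 30 mm of their start (x of chisel_long in the frame of bay_long between -0.015 and 0.015 m and y of chisel_long in the frame of bay_long between -0.017 and 0.017 m and z of chisel_long in the frame of bay_long between 0.001 and 0.009 m and angle between each of chisel_long, chisel_medium, chisel_short's own z axis and vertical below 0.08 rad and angle between the x axis of chisel_long and the x axis of bay_long, either way round below 0.35 rad and linear speed of each of chisel_long, chisel_medium, chisel_short below 0.02 m/s and x of chisel_medium in the frame of bay_medium between -0.015 and 0.015 m and y of chisel_medium in the frame of bay_medium between -0.017 and 0.017 m and z of chisel_medium in the frame of bay_medium between 0.001 and 0.009 m and angle between the x axis of chisel_medium and the x axis of bay_medium, either way round below 0.35 rad and x of chisel_short in the frame of bay_short between -0.015 and 0.015 m and y of chisel_short in the frame of bay_short between -0.017 and 0.017 m and z of chisel_short in the frame of bay_short between 0.001 and 0.009 m and angle between the x axis of chisel_short and the x axis of bay_short, either way round below 0.35 rad and distance of each of screwdriver, awl, stone from where it was at the start of the episode below 0.03 m); the robot touches nothing.
It fails at once if the screwdriver, awl or stone is moved by more than 30 mm (distance of any of screwdriver, awl, stone from where it was at the start of the episode above 0.03 m).
It fails at once if a chisel is dropped from more than about 30 mm above a bay ((height (world z) of chisel_long above 0.045 m and linear speed of chisel_long above 0.3 m/s and contact force between chisel_long and the fingers below 0.05 N) or (height (world z) of chisel_medium above 0.045 m and linear speed of chisel_medium above 0.3 m/s and contact force between chisel_medium and the fingers below 0.05 N) or (height (world z) of chisel_short above 0.045 m and linear speed of chisel_short above 0.3 m/s and contact force between chisel_short and the fingers below 0.05 N)).
It also fails if it takes over 88 s, if anything falls off the work surface, if the arm or the gripper's body presses on something with over 40 N, if the wrist force passes 120 N, or if a joint passes its speed limit or range.

### The arm

A 6-joint arm with a two-finger parallel gripper is mounted at the origin on the work surface. World frame = base frame: x ahead of the robot, y to its left, z up, the work surface at z = 0. Lengths are in mm, angles in degrees, forces in N, time in s.
With the tool pointing down it reaches from about 300 to 850 mm from the base axis. Payload 4.2 kg.
Tool frame: the origin (TCP) lies midway between the tips of the shut fingers; the grasp point (between the pads) lies 19 mm behind it (env.grip_point_offset is the distance from the TCP to the grasp point, in mm); z points along the fingers, x is the direction in which the jaws open and shut, and the axes are right-handed (so a half turn about z gives the same grasp; the last joint's range is limited). The gripper opens to 91 mm and grips with 3 to 60 N. Pads are 32 mm wide; open, the fingers measure 118 mm over their backs; the gripper's body (76 mm by 178 mm) begins 60 mm behind the grasp point.
Start: joints at [-76.318, 18.312, 89.639, -0, 72.044, -1.146], TCP at [147.157, -555.867, 213.976] pointing down, gripper open.
Joint ranges: [-177.97, 177.97], [-48.28, 115.42], [12.27, 149.76], [-77.06, 257.06], [2.81, 150.46], [-146.56, 146.56]. Speed limits (degrees/s): [147.25, 147.25, 180, 180, 180, 180].

### API

Orientations are given as [roll, pitch, yaw] about the fixed x, y, z axes, in that order (R = Rz(yaw) Ry(pitch) Rx(roll)).
In Python, from workcell import env gives the robot as it stands.
- The arm moves only by the shell command python3 -m pendant 'ROWS' [FORCE]. ROWS is JSON, a list of rows, each an object with "xyz": the shift along the tool's x, y, z in m, a list of three; "roll": the turn about the tool's z in degrees; "jaw": the closure, from 0 (fully open) to 1 (shut). A call has exactly 8 rows; each row is the pose to reach, as a shift and turn from the pose commanded when the call began, along the tool's axes at that moment; what a row does not reach only later rows make up. A row lasts 1/8 s, in which the tool goes at most 62.5 mm and 10.7 degrees, less where a joint would pass 70% of its speed; a pose out of reach is approached as far as the arm can. A call with a gripper value outside its range is refused whole. The fingers move at their own pace and stop on an object; FORCE is the grip in N (left out, the last holds). Time passes only in rows, so rows that repeat a pose let the fingers close, or fill a call up. It gives the time, the measured TCP pose, the force and the opening at its end, in the units of the state.
- env.state(): the state, without advancing time (a new reading comes with each control period).
- env.grab_frame(name): name is "scene" or "top"; returns (picture, depth): 420x560x3 uint8, blue, green, red; 420x560 float32, mm along the optical axis (not along the pixel's ray), 0 where there is no reading.
- env.camera_params(name): a dict with "camera_matrix" (3x3 intrinsics, pixels), "cam_to_world" (4x4, takes a point from camera to world coordinates). Camera axes: x right, y up, looking along -z (the intrinsics and any distortion apply to the point x, -y, -z); pixel columns grow to the right and rows downward; lengths in mm; the calibration is good to about 2 mm. A picture is of the moment at which its call begins. camera_params takes no time and is no camera call.
- env.job_done(): hands the job in, once; it reports no verdict.
The state is a dict: "time_s": time; "qpos": joint angles; "qvel": joint speeds; "effort": joint torques, N m; "ee_pos": TCP position; "ee_rot": TCP orientation; "force": force on the tool from outside, world axes, zero at the start; "torque": the same for the moment, N m; "gripper_width": finger opening in mm.
Only numpy, scipy, OpenCV 4.12 (cv2) and the standard library are available. Lean on these libraries where they do the work, as an engineer would, in place of code of your own. Each camera call takes 0.05 s, during which the arm holds its last target. There are 200 camera calls.

## Working session

There is one attempt and no reset: what is moved stays moved. The work goes in short steps, Python scripts to look and compute and a shell command to move; the robot and the scene stay as the last step left them, time stands still between calls to the robot, and variables do not carry over. Pictures are saved under pics/ and viewed, about 12 in all and at most 16, crops included, and the job is handed in when it is done.

```bash
mkdir -p pics
cat > h.py <<'E'
import numpy as np, cv2
from workcell import env
def world(name, uv, z):
    p=env.camera_params(name); K=np.array(p["camera_matrix"]); T=np.array(p["cam_to_world"])
    uv=np.atleast_2d(np.float64(uv)); d=np.linalg.inv(K)@np.c_[uv,np.ones(len(uv))].T
    d=T[:3,:3]@(d*np.array([[1],[-1],[-1]])); o=T[:3,3]
    return (o[:,None]+d*((z-o[2])/d[2])).T
E
python3 - <<'E'
from h import *
for n in("top","scene"):
    im,d=env.grab_frame(n); cv2.imwrite(f"pics/{n}0.png",im); np.save(f"pics/{n}0.npy",d)
    p=env.camera_params(n); print(n,p)
cv2.imwrite("pics/t.png",cv2.resize(cv2.imread("pics/top0.png"),(800,600),interpolation=cv2.INTER_CUBIC))
print(env.state())
E
```

```text
top {'camera_matrix': array([[546.03153114,   0.        , 278.75118532],
       [  0.        , 546.03153114, 203.21447246],
       [  0.        ,   0.        ,   1.        ]]), 'cam_to_world': array([[ 6.53418238e-02,  9.73839531e-01, -2.17639642e-01,
         2.39973608e+02],
       [-9.97862869e-01,  6.38505708e-02, -1.38851993e-02,
        -2.37336133e+01],
       [ 3.74459400e-04,  2.18081802e-01,  9.75930421e-01,
         1.40650121e+03],
       [ 0.00000000e+00,  0.00000000e+00,  0.00000000e+00,
         1.00000000e+00]])}
scene {'camera_matrix': array([[412.67043346,   0.        , 275.34146309],
       [  0.        , 412.67043346, 210.3697412 ],
       [  0.        ,   0.        ,   1.        ]]), 'cam_to_world': array([[ 3.33432560e-02, -7.31204208e-01,  6.81343256e-01,
         1.17354372e+03],
       [ 9.99436067e-01,  2.71032350e-02, -1.98232726e-02,
        -4.30605332e+01],
       [-3.97174598e-03,  6.81619997e-01,  7.31695568e-01,
         7.38954505e+02],
       [ 0.00000000e+00,  0.00000000e+00,  0.00000000e+00,
         1.00000000e+00]])}
{'time_s': 0.1, 'qpos': array([-7.63187326e+01,  1.83485244e+01,  8.96977578e+01, -4.55492104e-04,
        7.20440932e+01, -1.14631633e+00]), 'qvel': array([-0.03627474, -0.12623457, -0.0735921 , -0.01060084,  0.12385266,
       -0.03888261]), 'effort': array([-2.85262740e-04, -4.13335025e+01, -2.32509452e+01,  7.27923936e-02,
        4.21944901e-02, -6.15320778e-05]), 'ee_pos': array([ 147.03968389, -555.42837785,  213.21011328]), 'ee_rot': array([-1.79998625e+02,  9.03658892e-02, -7.51722744e+01]), 'force': array([-0.51374636,  0.00817604, -0.81986365]), 'torque': array([-0.00178507, -0.00309531, -0.02041939]), 'gripper_width': 90.9550771880834}
```

View pics/t.png

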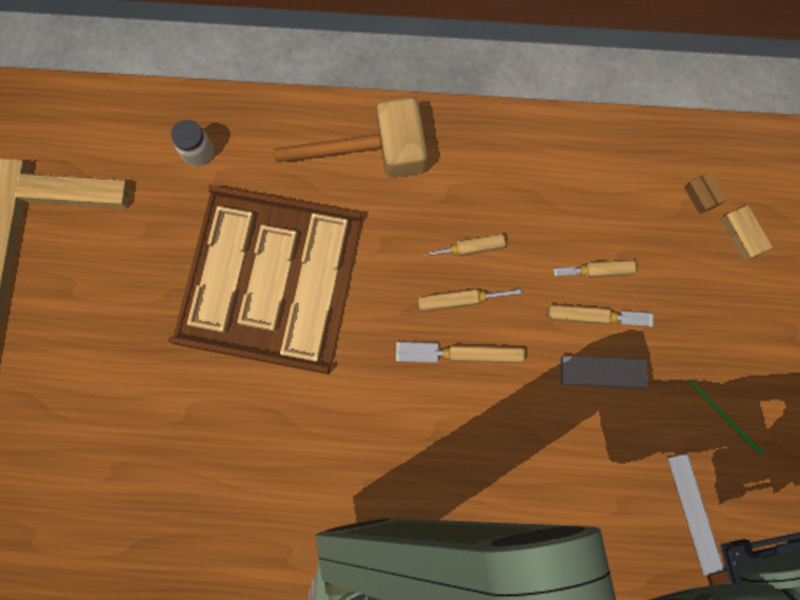

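View pics/scene0.png

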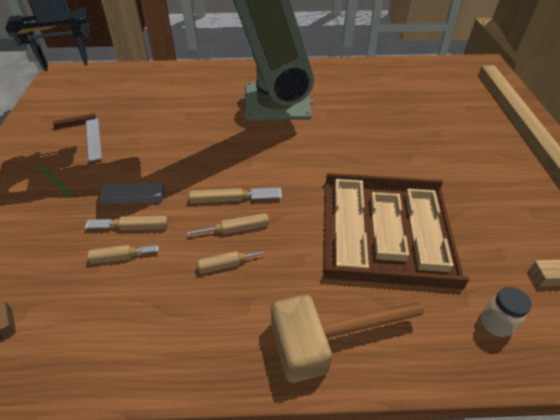

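Top view (800 px scale): the long chisel is at (460,353) with its tip left, the medium at (600,316) with its tip right, and the short at (596,269) with its tip left. The thin-shanked awl is at (467,245), the screwdriver at (470,298) and the stone at (605,371). The bays from left to right are medium (220,268), short (268,278) and long (315,287).

```bash
cat > m.py <<'E'
from h import *
def cloud(name,d):
    p=env.camera_params(name); K=np.array(p["camera_matrix"]); T=np.array(p["cam_to_world"])
    v,u=np.indices(d.shape); c=np.stack([(u-K[0,2])/K[0,0]*d,-(v-K[1,2])/K[1,1]*d,-d],-1)
    return c@T[:3,:3].T+T[:3,3]
def run(im,d,name="top",verb=True):
    P=cloud(name,d); hsv=cv2.cvtColor(im,cv2.COLOR_BGR2HSV)
    H,S,V=[hsv[...,i].astype(int) for i in range(3)]
    pale=(H>12)&(H<32)&(S<150)&(V>120)
    return P,H,S,V,pale
E
python3 - <<'E'
from m import *
im=cv2.imread("pics/top0.png"); d=np.load("pics/top0.npy"); P,H,S,V,pale=run(im,d)
k=0.7
for n,(x0,x1,y0,y1) in dict(long=(388,532,338,368),med=(542,660,300,332),short=(548,642,256,282),awl=(422,512,230,260),sd=(412,528,284,314),stone=(555,655,350,392)).items():
    sl=(slice(int(y0*k),int(y1*k)+1),slice(int(x0*k),int(x1*k)+1)); p=P[sl].reshape(-1,3); h,s,v=[a[sl].ravel() for a in(H,S,V)]
    base=np.percentile(p[:,2],30); top=p[:,2]>18
    q=p[top]; r=cv2.minAreaRect(q[:,:2].astype(np.float32)); print(n,"top>18 rect",np.round(r[0],1),np.round(r[1],1),round(r[2],1),"zmed",np.median(q[:,2]).round(1),len(q))
    hi=p[p[:,2]>6]; r=cv2.minAreaRect(hi[:,:2].astype(np.float32)); print("    all rect",np.round(r[0],1),np.round(r[1],1),round(r[2],1), "table z",np.median(p[p[:,2]<6][:,2]).round(1))
    g=(s<70)&(v>100); q=p[g]
    if len(q)>3: print("    grey centroid",q.mean(0).round(1),len(q))
# bays
for n,c in dict(med=(220,268),short=(268,278),long=(315,287)).items():
    m=cv2.connectedComponents((pale).astype(np.uint8))[1]; l=m[int(c[1]*k),int(c[0]*k)]
    q=P[m==l]; 
    for z0,z1 in((-5,60),(18,40)):
        w=q[(q[:,2]>z0)&(q[:,2]<z1)]; r=cv2.minAreaRect(w[:,:2].astype(np.float32)); print(n,l,np.round(r[0],1),np.round(r[1],1),round(r[2],1),np.percentile(w[:,2],[5,25,50,75,95]).round(1),len(w))
    (print(S[int(c[1]*k),int(c[0]*k)],H[int(c[1]*k),int(c[0]*k)]))
E
```

```text
long top>18 rect [ 354.5 -128.3] [213.3 225. ] 4.1 zmed 24.5 618
    all rect [409.4 -89.6] [175.  318.7] 40.0 table z 0.1
    grey centroid [438.9 -45.   24. ] 418
med top>18 rect [ 427.6 -212.3] [112.3 520. ] 32.7 zmed 24.8 485
    all rect [ 439.2 -222.2] [129.3 547.3] 31.8 table z -0.3
    grey centroid [ 526.2 -435.5   20.3] 222
short top>18 rect [ 463.3 -202.3] [ 91.8 564.4] 42.1 zmed 24.6 380
    all rect [ 470.4 -202.8] [101.8 574.8] 42.1 table z 0.1
    grey centroid [ 607.9 -309.9   14.2] 100
awl top>18 rect [471.4 -62.4] [107.4 456.8] 67.3 zmed 25.2 359
    all rect [481.2 -46.7] [145.3 462.5] 67.1 table z 0.1
    grey centroid [630.6 -76.9  12.5] 34
sd top>18 rect [438.8 -63.7] [145.  378.7] 57.7 zmed 25.2 463
    all rect [446.1 -63.1] [170.3 383.5] 55.2 table z 0.2
    grey centroid [ 558.8 -196.2   13. ] 75
stone top>18 rect [ 368.6 -229.2] [ 94.6 475.5] 20.8 zmed 23.8 1151
    all rect [ 373.8 -230.4] [103.3 481.4] 20.8 table z -0.4
    grey centroid [ 443.  -309.5   24.8] 17
med 19 [574.  327.3] [ 76.4 236.9] 82.8 [ 6.6 10.1 12.6 16.8 30.9] 2162
med 19 [569.3 324.5] [ 69.1 228. ] 82.9 [19.6 25.8 28.5 30.7 33.7] 479
116 17
short 23 [562.6 239.5] [ 74.8 197.5] 82.6 [ 6.2  9.8 12.4 16.3 30.6] 1857
short 23 [557.6 236.9] [ 67.5 187.9] 82.9 [18.8 25.3 28.3 30.4 33.5] 401
116 17
long 22 [551.3 151.1] [ 72.7 276.2] 82.9 [ 6.5  9.7 12.2 16.3 30.7] 2630
long 22 [548.5 149.6] [ 67.3 270.8] 82.8 [19.6 25.8 28.4 30.6 33.1] 559
117 18
```

```bash
cat > tools.py <<'E'
from m import *
def tools(im,d,regs,k=0.7):
    P,H,S,V,pale=run(im,d)
    for n,(x0,x1,y0,y1,hl,L) in regs.items():
        m=np.zeros(d.shape,bool); m[int(y0*k):int(y1*k)+1,int(x0*k):int(x1*k)+1]=1
        # handle top face: high depth points
        t=(m&(d>0)&(P[...,2]>17)&(P[...,2]<40)).astype(np.uint8)
        _,lab,st,_=cv2.connectedComponentsWithStats(t); t=lab==1+np.argmax(st[1:,4])
        vv,uu=np.nonzero(t); q=world("top",np.c_[uu,vv],26)[:,:2].astype(np.float32)
        r=cv2.minAreaRect(q); vx,vy=cv2.fitLine(q,cv2.DIST_L2,0,.01,.01).ravel()[:2]
        g=m&(S<70)&(V>90); vv,uu=np.nonzero(g); b=world("top",np.c_[uu,vv],14)[:,:2]
        c=np.array(r[0]); a=np.array([vx,vy]); 
        if len(b): a*=np.sign((b.mean(0)-c)@a)
        s=(b-c)@a; lat=(b-c)@[-a[1],a[0]]
        sq=(q-c)@a
        print(n,"handle c",c.round(1),"rect",np.round(r[1],1),"yaw",np.degrees(np.arctan2(a[1],a[0])).round(1),"ORIGIN",(c+a*(L/2-hl/2)).round(1),"| tip-based",(c+a*((np.percentile(s,99)if len(s) else 0)-L/2)).round(1),"handle span",sq.min().round(1),sq.max().round(1), "blade lat",np.percentile(lat,[2,50,98]).round(1) if len(s) else "")
E
python3 - <<'E'
from tools import *
im=cv2.imread("pics/top0.png"); d=np.load("pics/top0.npy")
tools(im,d,dict(long=(388,532,338,368,135,230),med=(542,660,300,332,113,190),short=(548,642,256,282,91,150),awl=(422,512,230,260,91,150),sd=(412,528,284,314,113,190),stone=(555,655,350,392,150,150)))
P,H,S,V,pale=run(im,d);k=.7
m=cv2.connectedComponents(pale.astype(np.uint8))[1]
for n,c in dict(med=(220,268),short=(268,278),long=(315,287)).items():
    vv,uu=np.nonzero(m==m[int(c[1]*k),int(c[0]*k)])
    q=world("top",np.c_[uu,vv],29)[:,:2].astype(np.float32); r=cv2.minAreaRect(q);print(n,np.round(r[0],1),np.round(r[1],1),round(r[2],2))
E
```

```text
long handle c [ 441.9 -155.7] rect [ 26.4 155.3] yaw 92.0 ORIGIN [ 440.2 -108.2] | tip-based [ 440.7 -121.6] handle span -77.6 77.6 blade lat [-19.4  -2.4  14.2]
med handle c [ 525.9 -342.7] rect [136.1  26.9] yaw -90.4 ORIGIN [ 525.6 -381.2] | tip-based [ 525.7 -370.9] handle span -68.0 68.1 blade lat [-9.9  2.3 14.4]
short handle c [ 612.9 -375.9] rect [ 27.1 115.3] yaw 97.7 ORIGIN [ 609.  -346.7] | tip-based [ 611.1 -362.6] handle span -57.6 57.7 blade lat [-11.1  -3.7   3.3]
awl handle c [ 642.9 -142.1] rect [ 27.2 104. ] yaw 103.5 ORIGIN [ 636.  -113.4] | tip-based [ 639.9 -129.7] handle span -52.0 52.0 blade lat [-5.7 -2.9 -0. ]
sd handle c [ 537.9 -104. ] rect [ 26.5 130.4] yaw -79.1 ORIGIN [ 545.2 -141.8] | tip-based [ 543.6 -133.4] handle span -65.2 65.2 blade lat [-0.9  2.8  6.9]
stone handle c [ 424.5 -377.2] rect [ 50.7 149.7] yaw 91.3 ORIGIN [ 424.5 -377.2] | tip-based [ 424.6 -382.4] handle span -74.9 74.9 blade lat [-27.4 -24.3 -16.6]
med [568.5 322. ] [ 72.9 230.5] 82.78
short [557.1 235.1] [ 72.6 191.3] 82.67
long [546.8 148. ] [ 71.6 269.1] 82.74
```

```bash
cat > go.py <<'E'
import sys,numpy as np
from scipy.spatial.transform import Rotation as R
from workcell import env
s=env.state(); p=np.array(s["ee_pos"]); e=s["ee_rot"]; M=R.from_euler("xyz",e,degrees=True)
x,y,z,yaw=map(float,sys.argv[1:5]); d=M.inv().apply(np.array([x,y,z])-p)/1000
r=-((yaw-e[2]+180)%360-180)
print("at",p.round(1),np.round(e,1),"w",round(s["gripper_width"],1),"t",s["time_s"],"q6",s["qpos"][5].round(1),"-> shift m",d.round(4),"roll",round(r,1))
E
python3 go.py 440.8 -120 110 2; echo '(short)'; python3 go.py 610.5 -360.5 110 7.7
```

```text
at [ 147.  -555.4  213.2] [-1.80e+02  1.00e-01 -7.52e+01] w 91.0 t 0.1 q6 -1.1 -> shift m [-0.3456 -0.3954  0.1038] roll -77.2
(short)
at [ 147.  -555.4  213.2] [-1.80e+02  1.00e-01 -7.52e+01] w 91.0 t 0.1 q6 -1.1 -> shift m [-0.0697 -0.4979  0.1033] roll -82.9
```

```bash
python3 -m pendant '[{"xyz":[-0.04,-0.045,0.012],"roll":-9,"jaw":0.2},{"xyz":[-0.08,-0.09,0.025],"roll":-19,"jaw":0.2},{"xyz":[-0.12,-0.135,0.037],"roll":-28,"jaw":0.2},{"xyz":[-0.16,-0.18,0.05],"roll":-38,"jaw":0.2},{"xyz":[-0.20,-0.225,0.06],"roll":-47,"jaw":0.2},{"xyz":[-0.24,-0.27,0.073],"roll":-57,"jaw":0.2},{"xyz":[-0.28,-0.315,0.085],"roll":-67,"jaw":0.2},{"xyz":[-0.32,-0.36,0.095],"roll":-77.2,"jaw":0.2}]' 40; python3 go.py 440.8 -120 60 2
```

```text
time_s: 1.1
ee_pos: [413.9, -152.6, 118.5]
ee_rot: [180.0, 0.0, 2.4]
force: [2.5, -0.7, -0.5]
gripper_width: 72.5
at [ 413.9 -152.6  118.5] [180.    0.    2.4] w 72.5 t 1.1 q6 -24.1 -> shift m [ 0.0282 -0.0315  0.0584] roll 0.4
```

```bash
python3 -m pendant '[{"xyz":[0.010,-0.012,0.01],"roll":0.4,"jaw":0.2},{"xyz":[0.020,-0.024,0.02],"roll":0.4,"jaw":0.2},{"xyz":[0.028,-0.0315,0.03],"roll":0.4,"jaw":0.2},{"xyz":[0.028,-0.0315,0.045],"roll":0.4,"jaw":0.2},{"xyz":[0.028,-0.0315,0.055],"roll":0.4,"jaw":0.2},{"xyz":[0.028,-0.0315,0.055],"roll":0.4,"jaw":0.2},{"xyz":[0.028,-0.0315,0.055],"roll":0.4,"jaw":0.2},{"xyz":[0.028,-0.0315,0.055],"roll":0.4,"jaw":0.2}]'; python3 go.py 440.8 -120 5 2
python3 - <<'E'
from h import *
im,d=env.grab_frame("scene"); cv2.imwrite("pics/s1.png",cv2.resize(im[130:330,60:360],(750,500)))
E
```

```text
time_s: 2.1
ee_pos: [440.5, -122.2, 64.4]
ee_rot: [180.0, -0.1, 1.6]
force: [-0.3, -0.2, 0.4]
gripper_width: 73.0
at [ 440.5 -122.2   64.4] [ 1.8e+02 -1.0e-01  1.6e+00] w 73.0 t 2.1 q6 -18.5 -> shift m [ 0.0003 -0.0022  0.0594] roll -0.4
```

View pics/s1.png

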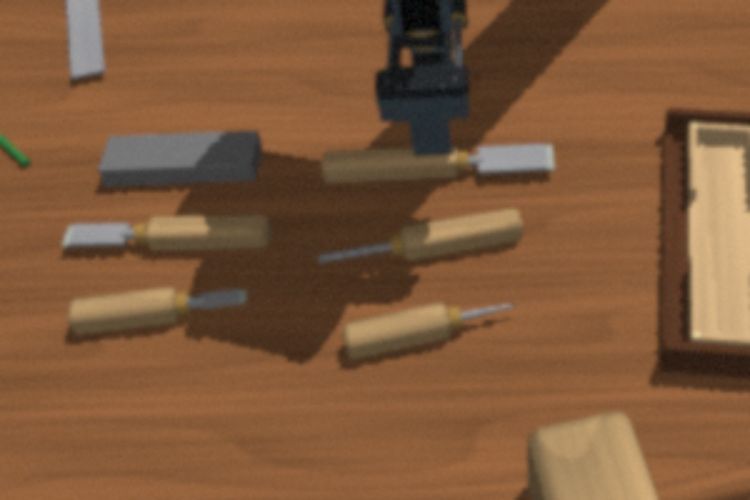

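The finger (crop px 432,135) sits about 23 mm behind the ferrule edge (455,160), where the grip point should be. I'll descend and grip.

```bash
python3 -m pendant '[{"xyz":[0,-0.002,0.02],"roll":-0.4,"jaw":0.2},{"xyz":[0,-0.002,0.04],"roll":-0.4,"jaw":0.2},{"xyz":[0,-0.002,0.052],"roll":-0.4,"jaw":0.2},{"xyz":[0,-0.002,0.059],"roll":-0.4,"jaw":0.2},{"xyz":[0,-0.002,0.059],"roll":-0.4,"jaw":0.5},{"xyz":[0,-0.002,0.059],"roll":-0.4,"jaw":0.9},{"xyz":[0,-0.002,0.059],"roll":-0.4,"jaw":1},{"xyz":[0,-0.002,0.059],"roll":-0.4,"jaw":1}]' 40; python3 go.py 547.7 150 110 82.8
```

```text
time_s: 3.15
ee_pos: [440.3, -120.0, 5.3]
ee_rot: [180.0, -0.0, 2.0]
force: [-0.2, -0.9, -0.1]
gripper_width: 35.8
at [ 440.3 -120.     5.3] [180.  -0.   2.] w 35.8 t 3.15 q6 -18.7 -> shift m [ 0.1169 -0.266  -0.1048] roll -80.8
```

```bash
python3 -m pendant '[{"xyz":[0,0,0],"roll":0,"jaw":1},{"xyz":[0,0,0],"roll":0,"jaw":1},{"xyz":[0,0,0],"roll":0,"jaw":1},{"xyz":[0,0,-0.01],"roll":0,"jaw":1},{"xyz":[0,0,-0.03],"roll":0,"jaw":1},{"xyz":[0,0,-0.055],"roll":0,"jaw":1},{"xyz":[0,0,-0.08],"roll":0,"jaw":1},{"xyz":[0,0,-0.1],"roll":0,"jaw":1}]'; python3 go.py 547.7 150 105 82.8
```

```text
time_s: 4.15
ee_pos: [440.0, -119.9, 106.3]
ee_rot: [180.0, -0.0, 2.0]
force: [0.6, 0.3, -1.6]
gripper_width: 25.5
at [ 440.  -119.9  106.3] [180.  -0.   2.] w 25.5 t 4.15 q6 -18.7 -> shift m [ 0.1172 -0.2659  0.0013] roll -80.8
```

```bash
python3 -m pendant '[{"xyz":[0.008,-0.02,0],"roll":-8,"jaw":1},{"xyz":[0.023,-0.053,0],"roll":-18,"jaw":1},{"xyz":[0.04,-0.09,0],"roll":-28,"jaw":1},{"xyz":[0.058,-0.13,0],"roll":-38,"jaw":1},{"xyz":[0.076,-0.17,0],"roll":-48,"jaw":1},{"xyz":[0.094,-0.21,0],"roll":-58,"jaw":1},{"xyz":[0.109,-0.245,0],"roll":-69,"jaw":1},{"xyz":[0.117,-0.266,0],"roll":-79,"jaw":1}]'
python3 - <<'E'
from h import *
for n in("top","scene"):
    im,d=env.grab_frame(n); cv2.imwrite(f"pics/{n}2.png",im)
a=cv2.imread("pics/top2.png")[120:270,110:380]; b=cv2.imread("pics/scene2.png")[100:300,300:490]
cv2.imwrite("pics/c2.png",np.hstack([cv2.resize(a,(450,250)).repeat(1,0),cv2.resize(b,(238,250))]))
E
python3 go.py 547.7 150 40 82.8
```

```text
time_s: 5.15
ee_pos: [547.8, 151.8, 105.0]
ee_rot: [-180.0, 0.0, 81.5]
force: [0.0, -0.5, -2.5]
gripper_width: 25.8
at [548. 152. 105.] [180.   -0.   81.2] w 25.5 t 5.25 q6 -66.9 -> shift m [-0.0021 -0.      0.065 ] roll -1.6
```

View pics/c2.png

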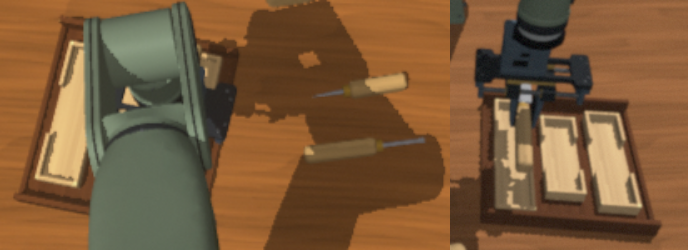

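The right half shows the long chisel held level, aligned over the bay nearest the bench tools. I'll lower it.

```bash
python3 -m pendant '[{"xyz":[-0.001,0,0.01],"roll":-1,"jaw":1},{"xyz":[-0.002,0,0.025],"roll":-1.6,"jaw":1},{"xyz":[-0.002,0,0.04],"roll":-1.6,"jaw":1},{"xyz":[-0.002,0,0.055],"roll":-1.6,"jaw":1},{"xyz":[-0.002,0,0.067],"roll":-1.6,"jaw":1},{"xyz":[-0.002,0,0.077],"roll":-1.6,"jaw":1},{"xyz":[-0.002,0,0.084],"roll":-1.6,"jaw":1},{"xyz":[-0.002,0,0.084],"roll":-1.6,"jaw":1}]'; python3 go.py 547.7 150 16 82.8
```

```text
time_s: 6.25
ee_pos: [547.0, 148.1, 20.5]
ee_rot: [-180.0, 0.0, 82.6]
force: [-1.0, -0.9, -1.5]
gripper_width: 25.5
at [547.  148.1  20.5] [-180.     0.    82.6] w 25.5 t 6.25 q6 -68.6 -> shift m [0.002  0.0004 0.0045] roll -0.2
```

```bash
python3 -m pendant '[{"xyz":[0.001,0,0.001],"roll":0,"jaw":1},{"xyz":[0.002,0,0.002],"roll":0,"jaw":1},{"xyz":[0.002,0,0.003],"roll":0,"jaw":1},{"xyz":[0.002,0,0.004],"roll":0,"jaw":1},{"xyz":[0.002,0,0.0045],"roll":0,"jaw":1},{"xyz":[0.002,0,0.0045],"roll":0,"jaw":1},{"xyz":[0.002,0,0.0045],"roll":0,"jaw":1},{"xyz":[0.002,0,0.0045],"roll":0,"jaw":1}]'; python3 go.py 547.7 150 16 82.8
```

```text
time_s: 7.25
ee_pos: [547.6, 150.0, 16.5]
ee_rot: [180.0, 0.0, 82.6]
force: [0.1, -0.1, -1.2]
gripper_width: 25.6
at [547.6 150.   16.5] [180.    0.   82.6] w 25.6 t 7.25 q6 -68.5 -> shift m [-0.      0.0001  0.0005] roll -0.2
```

```bash
python3 -m pendant '[{"xyz":[0,0,0.0005],"roll":0,"jaw":1},{"xyz":[0,0,0.001],"roll":0,"jaw":1},{"xyz":[0,0,0.0015],"roll":0,"jaw":1},{"xyz":[0,0,0.002],"roll":0,"jaw":1},{"xyz":[0,0,0.002],"roll":0,"jaw":1},{"xyz":[0,0,0.002],"roll":0,"jaw":1},{"xyz":[0,0,0.002],"roll":0,"jaw":1},{"xyz":[0,0,0.002],"roll":0,"jaw":1}]'
```

```text
time_s: 8.25
ee_pos: [547.6, 150.0, 16.1]
ee_rot: [180.0, -0.0, 82.6]
force: [-4.8, -1.1, 10.6]
gripper_width: 25.9
```

Contact is felt at z≈16. Opening and lifting away.

```bash
python3 -m pendant '[{"xyz":[0,0,-0.001],"roll":0,"jaw":0.7},{"xyz":[0,0,-0.001],"roll":0,"jaw":0.45},{"xyz":[0,0,-0.001],"roll":0,"jaw":0.45},{"xyz":[0,0,-0.001],"roll":0,"jaw":0.45},{"xyz":[0,0,-0.02],"roll":0,"jaw":0.45},{"xyz":[0,0,-0.05],"roll":0,"jaw":0.45},{"xyz":[0,0,-0.08],"roll":0,"jaw":0.45},{"xyz":[0,0,-0.09],"roll":0,"jaw":0.45}]'; python3 go.py 525.7 -370.3 80 -0.4
```

```text
time_s: 9.25
ee_pos: [548.5, 150.3, 106.0]
ee_rot: [179.8, -0.1, 82.6]
force: [-0.7, 0.8, -0.8]
gripper_width: 50.1
at [548.5 150.3 106. ] [ 1.798e+02 -1.000e-01  8.260e+01] w 50.1 t 9.25 q6 -68.5 -> shift m [-0.5193  0.0441  0.0256] roll 83.0
```

```bash
python3 -m pendant '[{"xyz":[-0.058,0.005,0],"roll":10,"jaw":0.35},{"xyz":[-0.116,0.01,0],"roll":20,"jaw":0.35},{"xyz":[-0.174,0.015,0],"roll":30,"jaw":0.35},{"xyz":[-0.232,0.02,0],"roll":40,"jaw":0.35},{"xyz":[-0.29,0.025,0],"roll":50,"jaw":0.35},{"xyz":[-0.348,0.03,0],"roll":60,"jaw":0.35},{"xyz":[-0.406,0.035,0],"roll":70,"jaw":0.35},{"xyz":[-0.46,0.04,0],"roll":80,"jaw":0.35}]'
python3 - <<'E'
from tools import *
im,d=env.grab_frame("top"); cv2.imwrite("pics/top3.png",im); np.save("pics/top3.npy",d)
im2,_=env.grab_frame("scene"); cv2.imwrite("pics/scene3.png",im2)
a=im[130:270,110:270]; cv2.imwrite("pics/c3.png",np.hstack([cv2.resize(a,(457,400),interpolation=cv2.INTER_CUBIC),cv2.resize(im2[165:295,315:475],(340,276)).__class__(0) if 0 else cv2.copyMakeBorder(cv2.resize(im2[165:295,315:475],(340,276)),0,124,0,0,0)]))
E
python3 go.py 525.7 -370.3 60 -0.4
```

```text
time_s: 10.25
ee_pos: [527.4, -313.0, 103.3]
ee_rot: [-179.9, 0.1, 2.3]
force: [0.5, 0.7, 0.7]
gripper_width: 59.3
at [ 527.5 -316.3  103.2] [179.9   0.    2.3] w 58.9 t 10.35 q6 -34.2 -> shift m [-0.0039  0.0538  0.0433] roll 2.7
```

View pics/c3.png

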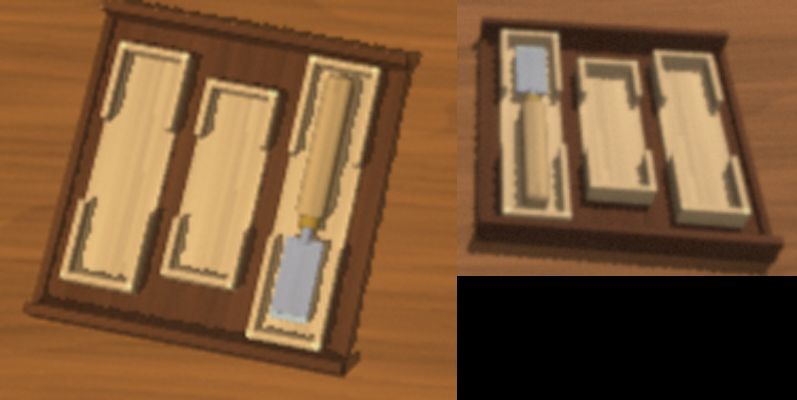

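The long chisel lies flat inside its bay, clear of all the walls: handle end at (342,75), tip at (288,320). Next is the medium one.

```bash
python3 -m pendant '[{"xyz":[-0.002,0.02,0],"roll":1,"jaw":0.35},{"xyz":[-0.003,0.04,0.01],"roll":2.7,"jaw":0.35},{"xyz":[-0.004,0.054,0.025],"roll":2.7,"jaw":0.35},{"xyz":[-0.004,0.054,0.04],"roll":2.7,"jaw":0.35},{"xyz":[-0.004,0.054,0.05],"roll":2.7,"jaw":0.35},{"xyz":[-0.004,0.054,0.05],"roll":2.7,"jaw":0.35},{"xyz":[-0.004,0.054,0.05],"roll":2.7,"jaw":0.35},{"xyz":[-0.004,0.054,0.05],"roll":2.7,"jaw":0.35}]'; python3 go.py 525.7 -370.3 5 -0.4
```

```text
time_s: 11.35
ee_pos: [527.1, -365.4, 55.2]
ee_rot: [179.9, -0.1, -0.1]
force: [0.5, -0.4, -0.5]
gripper_width: 59.2
at [ 527.1 -365.4   55.2] [ 1.799e+02 -1.000e-01 -1.000e-01] w 59.2 t 11.35 q6 -35.7 -> shift m [-0.0015  0.0048  0.0502] roll 0.3
```

```bash
python3 -m pendant '[{"xyz":[-0.001,0.005,0.015],"roll":0.3,"jaw":0.35},{"xyz":[-0.001,0.005,0.03],"roll":0.3,"jaw":0.35},{"xyz":[-0.001,0.005,0.042],"roll":0.3,"jaw":0.35},{"xyz":[-0.001,0.005,0.05],"roll":0.3,"jaw":0.35},{"xyz":[-0.001,0.005,0.05],"roll":0.3,"jaw":0.7},{"xyz":[-0.001,0.005,0.05],"roll":0.3,"jaw":1},{"xyz":[-0.001,0.005,0.05],"roll":0.3,"jaw":1},{"xyz":[-0.001,0.005,0.05],"roll":0.3,"jaw":1}]' 40 && python3 -m pendant '[{"xyz":[0,0,0],"roll":0,"jaw":1},{"xyz":[0,0,0],"roll":0,"jaw":1},{"xyz":[0,0,-0.01],"roll":0,"jaw":1},{"xyz":[0,0,-0.03],"roll":0,"jaw":1},{"xyz":[0,0,-0.05],"roll":0,"jaw":1},{"xyz":[0,0,-0.07],"roll":0,"jaw":1},{"xyz":[0,0,-0.09],"roll":0,"jaw":1},{"xyz":[0,0,-0.1],"roll":0,"jaw":1}]'; python3 go.py 569.7 324.7 105 82.8
```

```text
time_s: 12.35
ee_pos: [526.0, -370.6, 5.0]
ee_rot: [180.0, -0.0, -0.4]
force: [0.4, -0.1, 0.8]
gripper_width: 26.0
time_s: 13.35
ee_pos: [525.9, -370.6, 105.7]
ee_rot: [179.9, -0.1, -0.4]
force: [-0.4, -0.1, -1.3]
gripper_width: 25.5
at [ 525.9 -370.6  105.7] [ 1.799e+02 -1.000e-01 -4.000e-01] w 25.5 t 13.35 q6 -35.8 -> shift m [ 3.930e-02 -6.956e-01  1.000e-04] roll -83.2
```

```bash
python3 -m pendant '[{"xyz":[0.001,-0.02,0],"roll":-4,"jaw":1},{"xyz":[0.003,-0.06,0],"roll":-10,"jaw":1},{"xyz":[0.006,-0.105,0],"roll":-16,"jaw":1},{"xyz":[0.008,-0.15,0],"roll":-22,"jaw":1},{"xyz":[0.011,-0.2,0],"roll":-28,"jaw":1},{"xyz":[0.014,-0.25,0],"roll":-34,"jaw":1},{"xyz":[0.017,-0.3,0],"roll":-40,"jaw":1},{"xyz":[0.019,-0.34,0],"roll":-46,"jaw":1}]'; python3 go.py 569.7 324.7 105 82.8
```

```text
time_s: 14.35
ee_pos: [546.4, -28.6, 104.2]
ee_rot: [-180.0, 0.0, 45.9]
force: [0.5, -0.1, -1.9]
gripper_width: 26.1
at [546.4 -28.6 104.2] [-180.     0.    45.9] w 26.1 t 14.35 q6 -50.1 -> shift m [ 0.2698 -0.2293 -0.0008] roll -36.9
```

```bash
python3 -m pendant '[{"xyz":[0.03,-0.026,0],"roll":-5,"jaw":1},{"xyz":[0.066,-0.056,0],"roll":-10,"jaw":1},{"xyz":[0.102,-0.086,0],"roll":-15,"jaw":1},{"xyz":[0.138,-0.117,0],"roll":-20,"jaw":1},{"xyz":[0.174,-0.148,0],"roll":-25,"jaw":1},{"xyz":[0.21,-0.178,0],"roll":-30,"jaw":1},{"xyz":[0.243,-0.206,0],"roll":-34,"jaw":1},{"xyz":[0.265,-0.226,0],"roll":-37,"jaw":1}]'; python3 go.py 569.7 324.7 30 82.8
```

```text
time_s: 15.35
ee_pos: [570.2, 318.8, 103.8]
ee_rot: [-180.0, 0.0, 82.8]
force: [-0.5, -0.8, -1.4]
gripper_width: 25.5
at [570.2 318.8 103.8] [-180.     0.    82.8] w 25.5 t 15.35 q6 -54.6 -> shift m [ 0.0058 -0.0012  0.0738] roll 0.0
```

```bash
python3 -m pendant '[{"xyz":[0.003,-0.001,0],"roll":0,"jaw":1},{"xyz":[0.004,-0.001,0.01],"roll":0,"jaw":1},{"xyz":[0.004,-0.001,0.025],"roll":0,"jaw":1},{"xyz":[0.004,-0.001,0.04],"roll":0,"jaw":1},{"xyz":[0.004,-0.001,0.055],"roll":0,"jaw":1},{"xyz":[0.004,-0.001,0.067],"roll":0,"jaw":1},{"xyz":[0.004,-0.001,0.074],"roll":0,"jaw":1},{"xyz":[0.004,-0.001,0.074],"roll":0,"jaw":1}]'; python3 go.py 569.7 324.7 16.5 82.8
```

```text
time_s: 16.35
ee_pos: [569.9, 320.9, 29.8]
ee_rot: [-180.0, 0.0, 82.6]
force: [1.1, -1.1, -1.2]
gripper_width: 25.7
at [569.9 320.9  29.8] [-180.     0.    82.6] w 25.7 t 16.35 q6 -54.2 -> shift m [ 0.0037 -0.0007  0.0133] roll -0.2
```

```bash
python3 -m pendant '[{"xyz":[0.002,-0.0005,0.002],"roll":0,"jaw":1},{"xyz":[0.0035,-0.0005,0.005],"roll":0,"jaw":1},{"xyz":[0.0035,-0.0005,0.008],"roll":0,"jaw":1},{"xyz":[0.0035,-0.0005,0.011],"roll":0,"jaw":1},{"xyz":[0.0035,-0.0005,0.013],"roll":0,"jaw":1},{"xyz":[0.0035,-0.0005,0.014],"roll":0,"jaw":1},{"xyz":[0.0035,-0.0005,0.0145],"roll":0,"jaw":1},{"xyz":[0.0035,-0.0005,0.0145],"roll":0,"jaw":1}]'
```

```text
time_s: 17.35
ee_pos: [570.2, 324.6, 16.0]
ee_rot: [180.0, -0.0, 82.6]
force: [-0.9, -0.1, -0.8]
gripper_width: 25.6
```

```bash
python3 -m pendant '[{"xyz":[0,0,0.0005],"roll":0,"jaw":1},{"xyz":[0,0,0.0005],"roll":0,"jaw":0.7},{"xyz":[0,0,0.0005],"roll":0,"jaw":0.45},{"xyz":[0,0,0.0005],"roll":0,"jaw":0.45},{"xyz":[0,0,0.0005],"roll":0,"jaw":0.45},{"xyz":[0,0,-0.02],"roll":0,"jaw":0.45},{"xyz":[0,0,-0.05],"roll":0,"jaw":0.45},{"xyz":[0,0,-0.08],"roll":0,"jaw":0.45}]'; python3 go.py 610.5 -360.5 90 7.7
```

```text
time_s: 18.35
ee_pos: [570.0, 324.5, 96.5]
ee_rot: [-180.0, 0.0, 82.6]
force: [0.3, 0.3, -0.2]
gripper_width: 50.0
at [570.  324.5  96.5] [-180.     0.    82.6] w 50.0 t 18.35 q6 -54.0 -> shift m [-0.6741  0.1281  0.0067] roll 74.9
```

```bash
python3 -m pendant '[{"xyz":[-0.05,0.01,0],"roll":6,"jaw":0.35},{"xyz":[-0.105,0.02,0],"roll":13,"jaw":0.35},{"xyz":[-0.16,0.03,0],"roll":20,"jaw":0.35},{"xyz":[-0.215,0.041,0],"roll":27,"jaw":0.35},{"xyz":[-0.27,0.051,0],"roll":34,"jaw":0.35},{"xyz":[-0.325,0.062,0],"roll":41,"jaw":0.35},{"xyz":[-0.38,0.072,0],"roll":48,"jaw":0.35},{"xyz":[-0.43,0.082,0],"roll":54,"jaw":0.35}]'; python3 go.py 610.5 -360.5 90 7.7
```

```text
time_s: 19.35
ee_pos: [596.2, -114.4, 96.1]
ee_rot: [180.0, -0.0, 28.4]
force: [0.8, 0.5, -0.6]
gripper_width: 59.3
at [ 596.2 -114.4   96.1] [180.   -0.   28.4] w 59.3 t 19.35 q6 -40.3 -> shift m [-0.1045  0.2233  0.0061] roll 20.7
```

```bash
python3 -m pendant '[{"xyz":[-0.02,0.043,0],"roll":5,"jaw":0.35},{"xyz":[-0.04,0.086,0.005],"roll":10,"jaw":0.35},{"xyz":[-0.06,0.13,0.01],"roll":14,"jaw":0.35},{"xyz":[-0.08,0.17,0.02],"roll":18,"jaw":0.35},{"xyz":[-0.096,0.206,0.03],"roll":20.7,"jaw":0.35},{"xyz":[-0.104,0.222,0.035],"roll":20.7,"jaw":0.35},{"xyz":[-0.104,0.222,0.035],"roll":20.7,"jaw":0.35},{"xyz":[-0.104,0.222,0.035],"roll":20.7,"jaw":0.35}]'
python3 - <<'E'
from tools import *
im,d=env.grab_frame("top"); im2,_=env.grab_frame("scene")
f=lambda a,w,h:cv2.resize(a,(w,h),interpolation=cv2.INTER_CUBIC)
cv2.imwrite("pics/c4.png",np.hstack([f(im[130:270,110:270],400,350),f(im2[180:290,60:185],398,350)]))
E
python3 go.py 610.5 -360.5 5 7.7
```

```text
time_s: 20.35
ee_pos: [611.5, -355.6, 61.3]
ee_rot: [-180.0, -0.0, 8.0]
force: [-0.3, 1.0, -0.3]
gripper_width: 59.3
at [ 611.7 -355.6   61.6] [180.  -0.   8.] w 59.3 t 20.45 q6 -39.1 -> shift m [-0.0019  0.0047  0.0566] roll 0.3
```

View pics/c4.png

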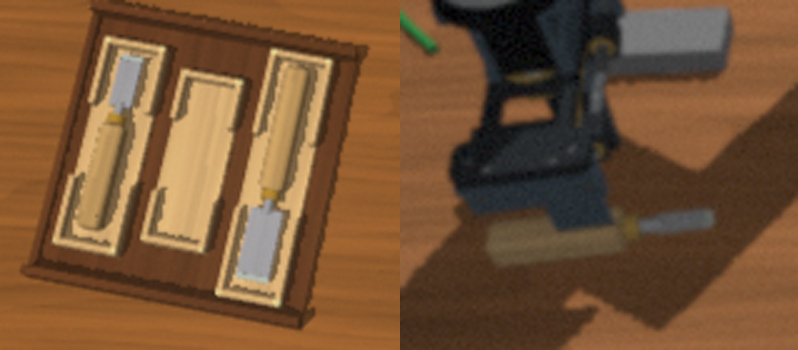

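Both chisels on the left lie flat in their bays (medium at (105,150), long at (275,170)). The open fingers at (580,200) straddle the short handle, about 16 mm behind its front end.

```bash
python3 -m pendant '[{"xyz":[-0.001,0.003,0.015],"roll":0,"jaw":0.35},{"xyz":[-0.0015,0.003,0.03],"roll":0,"jaw":0.35},{"xyz":[-0.0015,0.003,0.045],"roll":0,"jaw":0.35},{"xyz":[-0.0015,0.003,0.056],"roll":0,"jaw":0.35},{"xyz":[-0.0015,0.003,0.056],"roll":0,"jaw":0.7},{"xyz":[-0.0015,0.003,0.056],"roll":0,"jaw":1},{"xyz":[-0.0015,0.003,0.056],"roll":0,"jaw":1},{"xyz":[-0.0015,0.003,0.056],"roll":0,"jaw":1}]' 40 && python3 -m pendant '[{"xyz":[0,0,0],"roll":0,"jaw":1},{"xyz":[0,0,0],"roll":0,"jaw":1},{"xyz":[0,0,-0.01],"roll":0,"jaw":1},{"xyz":[0,0,-0.03],"roll":0,"jaw":1},{"xyz":[0,0,-0.05],"roll":0,"jaw":1},{"xyz":[0,0,-0.07],"roll":0,"jaw":1},{"xyz":[0,0,-0.09],"roll":0,"jaw":1},{"xyz":[0,0,-0.1],"roll":0,"jaw":1}]'; python3 go.py 558.7 237.4 105 82.8
```

```text
time_s: 21.45
ee_pos: [610.7, -360.5, 5.7]
ee_rot: [179.9, -0.1, 7.9]
force: [1.7, 1.2, 0.9]
gripper_width: 25.9
time_s: 22.45
ee_pos: [610.5, -360.5, 106.4]
ee_rot: [179.9, -0.1, 7.9]
force: [0.3, -0.9, -0.7]
gripper_width: 25.5
at [ 610.5 -360.5  106.4] [ 1.799e+02 -1.000e-01  7.900e+00] w 25.5 t 22.45 q6 -39.4 -> shift m [ 0.0311 -0.5993  0.0008] roll -74.9
```

```bash
python3 -m pendant '[{"xyz":[0.001,-0.02,0],"roll":-3,"jaw":1},{"xyz":[0.003,-0.055,0],"roll":-8,"jaw":1},{"xyz":[0.005,-0.095,0],"roll":-13,"jaw":1},{"xyz":[0.007,-0.135,0],"roll":-18,"jaw":1},{"xyz":[0.009,-0.175,0],"roll":-23,"jaw":1},{"xyz":[0.011,-0.215,0],"roll":-28,"jaw":1},{"xyz":[0.013,-0.255,0],"roll":-33,"jaw":1},{"xyz":[0.015,-0.295,0],"roll":-38,"jaw":1}]'; python3 go.py 558.7 237.4 105 82.8
```

```text
time_s: 23.45
ee_pos: [582.6, -63.4, 103.8]
ee_rot: [-179.9, 0.1, 46.2]
force: [0.1, 1.0, -1.7]
gripper_width: 25.5
at [582.6 -63.4 103.8] [-1.799e+02  1.000e-01  4.620e+01] w 25.5 t 23.45 q6 -53.6 -> shift m [ 0.2007 -0.2254 -0.0009] roll -36.6
```

```bash
python3 -m pendant '[{"xyz":[0.03,-0.034,0],"roll":-6,"jaw":1},{"xyz":[0.06,-0.068,0],"roll":-12,"jaw":1},{"xyz":[0.092,-0.103,0],"roll":-18,"jaw":1},{"xyz":[0.124,-0.139,0],"roll":-24,"jaw":1},{"xyz":[0.156,-0.175,0],"roll":-30,"jaw":1},{"xyz":[0.182,-0.205,0],"roll":-34,"jaw":1},{"xyz":[0.199,-0.223,0],"roll":-36.5,"jaw":1},{"xyz":[0.2,-0.225,0],"roll":-36.5,"jaw":1}]'; python3 go.py 558.7 237.4 30 82.8
```

```text
time_s: 24.45
ee_pos: [559.9, 236.1, 103.8]
ee_rot: [-179.9, 0.1, 82.7]
force: [0.1, -0.0, -1.1]
gripper_width: 26.1
at [559.9 236.1 103.8] [-1.799e+02  1.000e-01  8.270e+01] w 26.1 t 24.45 q6 -60.9 -> shift m [ 0.0013 -0.0012  0.0738] roll -0.1
```

```bash
python3 -m pendant '[{"xyz":[0.001,-0.001,0.005],"roll":0,"jaw":1},{"xyz":[0.001,-0.001,0.015],"roll":0,"jaw":1},{"xyz":[0.001,-0.001,0.03],"roll":0,"jaw":1},{"xyz":[0.001,-0.001,0.045],"roll":0,"jaw":1},{"xyz":[0.001,-0.001,0.057],"roll":0,"jaw":1},{"xyz":[0.001,-0.001,0.067],"roll":0,"jaw":1},{"xyz":[0.001,-0.001,0.074],"roll":0,"jaw":1},{"xyz":[0.001,-0.001,0.074],"roll":0,"jaw":1}]'; python3 go.py 558.7 237.4 16.5 82.8
python3 - <<'E'
from h import *
im2,_=env.grab_frame("scene")
cv2.imwrite("pics/c5.png",cv2.resize(im2[130:295,315:475],(485,500),interpolation=cv2.INTER_CUBIC))
E
```

```text
time_s: 25.45
ee_pos: [560.8, 235.2, 30.4]
ee_rot: [-180.0, 0.0, 82.4]
force: [0.3, -0.1, -1.2]
gripper_width: 25.6
at [560.8 235.2  30.4] [-180.     0.    82.4] w 25.6 t 25.45 q6 -60.8 -> shift m [ 0.0019 -0.0023  0.0139] roll -0.4
```

View pics/c5.png

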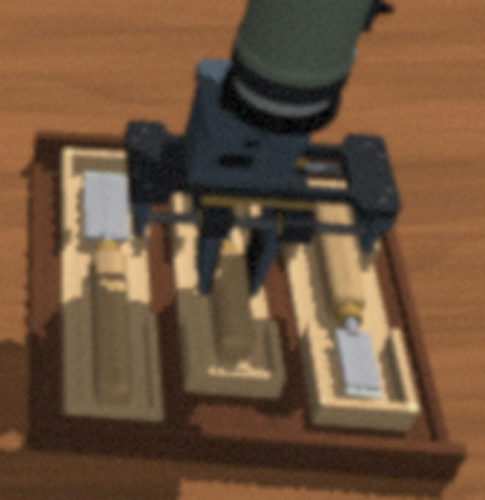

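The short chisel is level over the middle bay, with its handle end (235,360) just inside the near wall (235,372) and the sides clear. I'll lower it the last 14 mm.

```bash
python3 -m pendant '[{"xyz":[0.001,-0.001,0.002],"roll":-0.2,"jaw":1},{"xyz":[0.002,-0.002,0.005],"roll":-0.4,"jaw":1},{"xyz":[0.002,-0.002,0.008],"roll":-0.4,"jaw":1},{"xyz":[0.002,-0.002,0.011],"roll":-0.4,"jaw":1},{"xyz":[0.002,-0.002,0.0125],"roll":-0.4,"jaw":1},{"xyz":[0.002,-0.002,0.0135],"roll":-0.4,"jaw":1},{"xyz":[0.002,-0.002,0.014],"roll":-0.4,"jaw":1},{"xyz":[0.002,-0.002,0.014],"roll":-0.4,"jaw":1}]'; python3 go.py 558.7 237.4 16.5 82.8
```

```text
time_s: 26.5
ee_pos: [559.4, 237.5, 16.9]
ee_rot: [180.0, 0.0, 82.8]
force: [-0.1, 0.6, -0.6]
gripper_width: 25.6
at [559.4 237.5  16.9] [180.    0.   82.8] w 25.6 t 26.5 q6 -60.9 -> shift m [-0.0002 -0.0006  0.0004] roll 0.0
```

```bash
python3 -m pendant '[{"xyz":[0,0,0.0005],"roll":0,"jaw":1},{"xyz":[0,0,0.0005],"roll":0,"jaw":0.7},{"xyz":[0,0,0.0005],"roll":0,"jaw":0.45},{"xyz":[0,0,0.0005],"roll":0,"jaw":0.45},{"xyz":[0,0,0.0005],"roll":0,"jaw":0.45},{"xyz":[0,0,-0.02],"roll":0,"jaw":0.45},{"xyz":[0,0,-0.06],"roll":0,"jaw":0.45},{"xyz":[0,0,-0.1],"roll":0,"jaw":0.45}]' && python3 -m pendant '[{"xyz":[-0.05,0,-0.01],"roll":0,"jaw":0.45},{"xyz":[-0.1,0,-0.02],"roll":0,"jaw":0.45},{"xyz":[-0.15,0,-0.03],"roll":0,"jaw":0.45},{"xyz":[-0.2,0,-0.04],"roll":0,"jaw":0.45},{"xyz":[-0.25,0,-0.04],"roll":0,"jaw":0.45},{"xyz":[-0.3,0,-0.04],"roll":0,"jaw":0.45},{"xyz":[-0.35,0,-0.04],"roll":0,"jaw":0.45},{"xyz":[-0.4,0,-0.04],"roll":0,"jaw":0.45}]' && python3 -m pendant '[{"xyz":[-0.05,0,0],"roll":0,"jaw":0.45},{"xyz":[-0.1,0,0],"roll":0,"jaw":0.45},{"xyz":[-0.15,0,0],"roll":0,"jaw":0.45},{"xyz":[-0.2,0,0],"roll":0,"jaw":0.45},{"xyz":[-0.23,0,0],"roll":0,"jaw":0.45},{"xyz":[-0.24,0,0],"roll":0,"jaw":0.45},{"xyz":[-0.24,0,0],"roll":0,"jaw":0.45},{"xyz":[-0.24,0,0],"roll":0,"jaw":0.45}]'
python3 - <<'E'
from tools import *
im,d=env.grab_frame("top"); im2,_=env.grab_frame("scene"); cv2.imwrite("pics/top6.png",im); np.save("pics/top6.npy",d)
f=lambda a,w,h:cv2.resize(a,(w,h),interpolation=cv2.INTER_CUBIC)
cv2.imwrite("pics/c6.png",np.hstack([f(im[120:290,110:390],560,340),f(im2[165:305,60:290],1,340)*0,f(im2[165:295,315:475],230,340)]))
P,H,S,V,pale=run(im,d); print(P[200,:1])
# chisel handles in bays: raised pale points above z 31
for n,(bx,by,Lh) in dict(long=(547.7,150.1,230),med=(569.7,324.7,190),short=(558.7,237.4,150)).items():
    a=np.radians(-7.2); R=np.array([[np.cos(a),np.sin(a)],[-np.sin(a),np.cos(a)]])
    # rays at handle top (z 37) within inner region, high depth only
    v,u=np.indices(d.shape); W=world("top",np.c_[u.ravel(),v.ravel()],37)[:,:2]; Lc=(W-[bx,by])@R.T
    m=(abs(Lc[:,0])<Lh/2+11)&(abs(Lc[:,1])<22)&(P[...,2].ravel()>24)&(d.ravel()>0)
    t=m.reshape(d.shape).astype(np.uint8); t=cv2.morphologyEx(t,cv2.MORPH_OPEN,np.ones((3,3),np.uint8))
    _,lab,st,_=cv2.connectedComponentsWithStats(t); k=(lab==1+np.argmax(st[1:,4])).ravel(); q=Lc[k].astype(np.float32)
    r=cv2.minAreaRect(q); vx,vy=cv2.fitLine(q,cv2.DIST_L2,0,.01,.01).ravel()[:2]; z=P.reshape(-1,3)[k]
    co=np.polyfit(Lc[k,0],z[:,2],1)
    print(n,"handle+ferrule in bay frame",np.round(r[0],1),np.round(r[1],1),"x range",q[:,0].min().round(1),q[:,0].max().round(1),"ang",np.degrees(np.arctan(vy/vx)).round(1),"top z",np.median(z[:,2]).round(1),"tilt",co[0].round(3))
E
```

```text
time_s: 27.5
ee_pos: [559.1, 237.5, 117.7]
ee_rot: [-180.0, 0.0, 82.8]
force: [0.7, 0.1, -0.0]
gripper_width: 50.2
time_s: 28.5
ee_pos: [509.0, -160.9, 157.1]
ee_rot: [180.0, 0.0, 82.8]
force: [0.5, 0.3, -0.1]
gripper_width: 50.3
time_s: 29.5
ee_pos: [479.6, -396.0, 157.0]
ee_rot: [-180.0, -0.0, 82.9]
force: [0.3, -0.0, 1.1]
gripper_width: 50.3
[[507.61810259 713.88274209  33.4019131 ]]
long handle+ferrule in bay frame [40.8 -1.4] [ 27.2 148.6] x range -33.6 115.1 ang 0.1 top z 36.2 tilt 0.016
med handle+ferrule in bay frame [-25.5  -2.7] [ 28.8 135.6] x range -93.4 42.3 ang -0.5 top z 36.1 tilt -0.014
short handle+ferrule in bay frame [25.2 -1.1] [ 26.8 101.5] x range -25.6 75.9 ang 0.8 top z 35.6 tilt 0.035
```

View pics/c6.png

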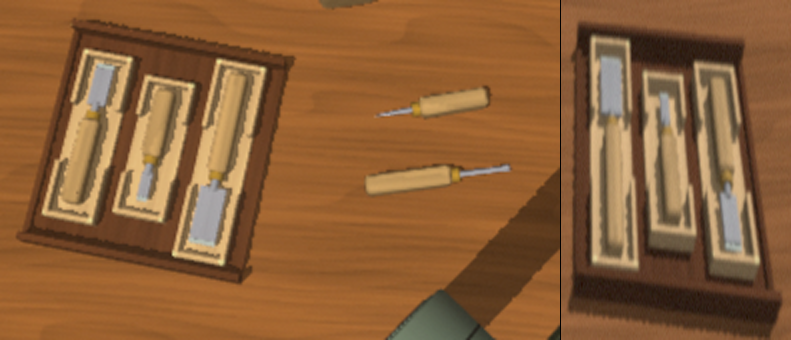

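All three chisels lie flat in their own bays, matched by length, within about 3 mm of centre. I'll check that the bystanders haven't moved, then hand in.

```bash
python3 -m pendant '[{"xyz":[0,0,-0.02],"roll":0,"jaw":0.45},{"xyz":[0.04,0,-0.04],"roll":0,"jaw":0.45},{"xyz":[0.08,0,-0.04],"roll":0,"jaw":0.45},{"xyz":[0.12,0,-0.04],"roll":0,"jaw":0.45},{"xyz":[0.16,0,-0.04],"roll":0,"jaw":0.45},{"xyz":[0.2,0,-0.04],"roll":0,"jaw":0.45},{"xyz":[0.2,0,-0.04],"roll":0,"jaw":0.45},{"xyz":[0.2,0,-0.04],"roll":0,"jaw":0.45}]'
python3 - <<'E'
from tools import *
im,d=env.grab_frame("top")
tools(im,d,dict(awl=(422,512,230,260,91,150),sd=(412,528,284,314,113,190),stone=(555,655,350,392,150,150)))
print(env.state()["qvel"].round(1)); env.job_done()
E
```

```text
time_s: 30.6
ee_pos: [504.5, -198.9, 197.2]
ee_rot: [180.0, 0.0, 82.9]
force: [-1.1, 0.2, 0.1]
gripper_width: 50.6
awl handle c [ 642.1 -139.4] rect [ 28.1 109.7] yaw -76.1 ORIGIN [ 649.2 -168. ] | tip-based [ 641.3 -136.4] handle span -54.8 54.9 blade lat [-34.8  -7.    6.7]
sd handle c [533.8 -85.5] rect [27.4 92.6] yaw -79.5 ORIGIN [ 540.8 -123.4] | tip-based [ 542.5 -132.3] handle span -46.3 46.4 blade lat [-35.4 -17.   22.7]
stone handle c [ 424.7 -380.9] rect [ 50.7 142.1] yaw -86.6 ORIGIN [ 424.7 -380.9] | tip-based [ 424.6 -380.2] handle span -71.9 72.0 blade lat [-23.6   4.1  39.9]
[-0.9  0.2 -0.2  0.1  0.1  0.1]
the job is handed in; nothing more can be done
```

All three chisels are in the bays cut to their lengths, set down rather than dropped, and the job was handed in at about 31 s. It reported no verdict.

- **Set-down:** I felt the floor contact for the long chisel. The medium and short ones were released within about 1 mm of the expected floor height.
- **Chisel positions:** In the last clear top view, each is within about 2 mm along and 3 mm across of its bay's centre, and within 1° of its line. Handle tops are at 36 mm, as expected for lying on the floor.
- **Tilt:** The fitted tilt is 0.014–0.035 rad against the 0.08 limit. The short chisel's 0.035 is probably depth noise.
- **Bystanders, final check:** The awl handle measured within 3 mm of its start, and the stone within about 4 mm.
- **One reading disagreed:** In that check the screwdriver handle's centre appeared 18 mm off, and its visible length was only 93 mm instead of 130 mm. The arm had been parked over it, so I put this down to the arm hiding part of it. The awl's direction came out reversed in the same check, probably for the same reason. In the clear view a second earlier I saw both lying as before, but I did not measure them there.

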